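# Index the parts carousel and drop in the big nut

## Task

Turn the parts carousel by its black knob until the green bin stands squarely under the window in the clear cover. Then take the big dark hex nut from the grey mat and drop it through the window so that it comes to rest in the green bin, leaving the green bin under the window.

Things in the scene. Friction and masses are not known exactly. Their poses are not given: they have to be found in the camera images.
- knob (a point): Black bar knob on the carousel's vertical axis, above the clear cover, turns with the bins. Bar 16 mm thick (x), 52 long (y), 40 high; point on the axis, 16 mm below the bar's top, 30 above the cover. -x points to the green bin. Light friction (0.06 N m), stays put. Starts 0.6 to 1.25 rad counter-clockwise (from above) of green bin under window: turn clockwise by that angle.
- green_bin (a point): Green open bin, one of four square bins (green, red, blue, white) 90 degrees apart on the wheel under the clear cover; the green one is empty, the others hold parts. Inside 60 x 60 mm, 33 mm deep, walls 3 mm. Point: centre of its inner floor, 68 mm from the knob's axis, 41 mm below the cover's top; x radial, z up.
- window (a point): Black-edged square loading window, 64 x 64 mm, in the carousel's clear fixed cover (215 x 215 x 4 mm, top 62 mm above the bench; black edge 2 mm higher). Point: centre of the window at the cover's top, 68 mm from the knob's axis; -x points level from knob to window. Does not move during the job.
- nut (a point): Big dark hex nut lying flat on the light grey mat (120 x 280 mm, 3 mm thick) in a row, in any order, with a smaller pale nut and a round spacer ring that are not wanted, about 90 mm apart. 24 mm across the flats (along x; flats also at 60 degree steps), 28 mm across corners (y), 13 mm high, about 20 g. Point: its centre, 6.5 mm above the mat.

How it is judged:
By the outcome, as a careful person would: the job done as asked, in the order asked, and still so for the second after the job is handed in, with the robot touching nothing.
It also fails if it takes over 48 s, if anything falls off the work surface, if the arm or the gripper's body presses on something with over 40 N, if the wrist force passes 120 N, or if a joint passes its speed limit or range.

## Robot

A 7-joint arm with a two-finger parallel gripper is mounted at the origin on the work surface; the furniture and walls round the work are solid. World frame = base frame: x ahead of the robot, y to its left, z up, the work surface at z = 0. Lengths are in m, angles in rad, forces in N, time in s.
With the tool pointing down it reaches from about 0.35 to 0.775 m from the base axis. Payload 3.1 kg.
Tool frame: the origin (TCP) lies at the very end of the fingers, on their centre line; the grasp point (between the pads) lies 19 mm behind it; z points along the fingers, y is the line along which they close (so a half turn about z gives the same grasp; the last joint's range is limited). The gripper opens to 85 mm and grips with 20 to 120 N. Pads are 22 mm wide; open, the fingers measure 114 mm over their backs; the gripper's body (76 mm by 85 mm) begins 54 mm behind the grasp point. The pads swing forward as they close: fully open they stand 13 mm farther back than shut.
Start: joints at [1.097, 0.311, 0.014, 1.512, -0.004, 1.319, -0.027], TCP at [0.23, -0.5, 0.231] pointing down, gripper open.
Joint ranges: [-2.7, 2.7], [-0.3, 1.91], [-1.27, 1.3], [0.12, 2.57], [-1.44, 4.58], [0.2, 2.03], [-3.05, 3.05]. Speed limits (rad/s): [2.79, 2.79, 3.14, 3.14, 3.14, 3.14, 3.14].

## Interface

Orientations are given as a unit quaternion [x, y, z, w].
In Python, from workcell import bot, vision, job gives the robot as it stands. The module is installed in compiled form; this text tells all that it offers.
- The arm moves only by the tool arm_command, never from a script. Its argument "targets" is a list of rows, each a list of 5 numbers: the finger opening in cm, from 0 to 8.54, then the shift along the tool's x, y, z in cm, then the turn about the tool's z in rad. A call has 1 to 12 rows; each row is the pose to reach, as a shift and turn from the pose commanded when the call began, along the tool's axes at that moment; what a row does not reach only later rows make up. A row lasts 1/12 s, in which the tool goes at most 41.7 mm and 7.16 degrees, less where a joint would pass 70% of its speed; a pose out of reach is approached as far as the arm can. A call with a gripper value outside its range is refused whole. The fingers move at their own pace and stop on an object; the grip force is fixed at half the most. Time passes only in rows, so rows that repeat a pose let the fingers close. It gives the time, the measured TCP pose, the force, the opening and the grip force at its end, in the units of the state.
- bot.sense(): the state, without advancing time (a new reading comes with each control period).
- vision.camera(name): name is "scene" or "top" or "wrist"; returns the picture (480x640x3 uint8, red, green, blue); there is no depth.
- vision.camera_params(name): a dict with "fx", "fy", "cx", "cy" (pixels), "rvec" (rotation vector, rad) and "tvec" (3), from world to camera coordinates, as OpenCV has them. Camera axes: x right, y down, z forward; pixel columns grow to the right and rows downward; lengths in m; the calibration is good to about 2 mm. A picture is of the moment at which its call begins: read the wrist's pose just before it. camera_params takes no time and is no camera call; for the wrist camera it gives the pose at the moment of the call.
- job.close_job(): hands the job in; it is judged then, once.
The state is a dict: "t": time; "joints": joint angles; "qvel": joint speeds; "joint_efforts": joint torques, N m; "position": TCP position; "tool_rot": TCP orientation; "force": force on the tool from outside, world axes, zero at the start; "ft_torque": the same for the moment, N m; "gripper_width": finger opening in m; "grasp_force": force on a finger pad.
Only numpy, scipy, OpenCV 4.12 (cv2) and the standard library are available. Lean on these libraries where they do the work, as an engineer would, in place of code of your own. Each camera call takes 0.05 s, during which the arm holds its last target. There are 200 camera calls.

## Working session

There is one attempt and no reset: what is moved stays moved. The work goes in short steps, Python scripts to look and compute and a tool call to move; the robot and the scene stay as the last step left them, time stands still between calls to the robot, and variables do not carry over. Pictures are saved under pics/ and viewed, at most 10 in all, crops included, and the job is handed in when it is done.

Besides the shell and the picture viewer there is one more tool, called after ">>>" as name(argument=value, ...) on one line, values as JSON. arm_command: Moves the arm, as the interface text tells. Its arguments: {"type":"object","properties":{"targets":{"type":"array"}},"required":["targets"]}

```bash
mkdir -p pics
cat > h.py <<'E'
import numpy as np, cv2
from workcell import bot, vision, job
def ray(p,uv):
    R,_=cv2.Rodrigues(np.array(p["rvec"],float)); t=np.array(p["tvec"],float).ravel()
    d=np.array([(uv[0]-p["cx"])/p["fx"],(uv[1]-p["cy"])/p["fy"],1.0])
    return -R.T@t, R.T@d
def onz(p,uv,z):
    c,d=ray(p,uv); return c+d*(z-c[2])/d[2]
def proj(p,P):
    K=np.array([[p["fx"],0,p["cx"]],[0,p["fy"],p["cy"]],[0,0,1.]])
    return cv2.projectPoints(np.array(P,float).reshape(-1,3),np.array(p["rvec"],float),np.array(p["tvec"],float),K,None)[0].reshape(-1,2)
def snap(name,f):
    p=vision.camera_params(name); im=vision.camera(name)[:,:,::-1].copy()
    cv2.imwrite("pics/"+f,im); return p,im
E
python3 - <<'E'
from h import *
for n in("top","scene"):
    p,im=snap(n,n+"0.png"); print(n,ray(p,(320,240)),p["fx"])
s=bot.sense(); print(s["t"],s["position"],s["tool_rot"],s["gripper_width"])
E
```

```text
top (array([0.38905526, 0.02038337, 0.93409435]), array([ 0.0930987 ,  0.01416401, -0.99555854])) 435.27985380698675
scene (array([-0.06083949,  0.36555818,  0.74975781]), array([ 0.59588683, -0.37375593, -0.71099997])) 508.2118818069582
0.1 [ 0.22992367 -0.49890689  0.23031955] [ 9.76769915e-01  2.14288119e-01 -2.75689813e-04 -1.02869714e-03] 0.08571609078917423
```

View pics/top0.png

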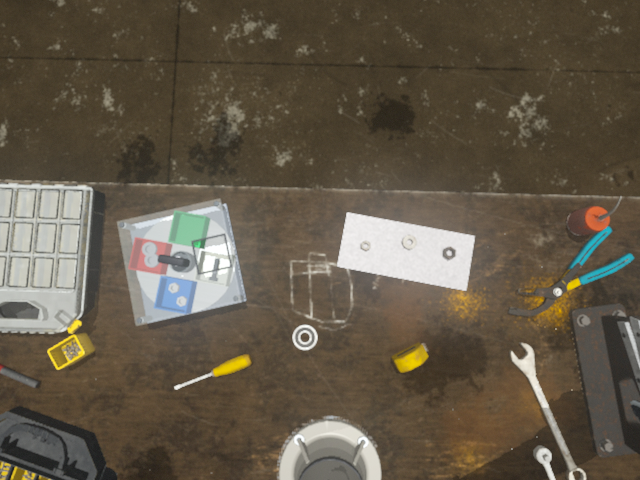

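View pics/scene0.png

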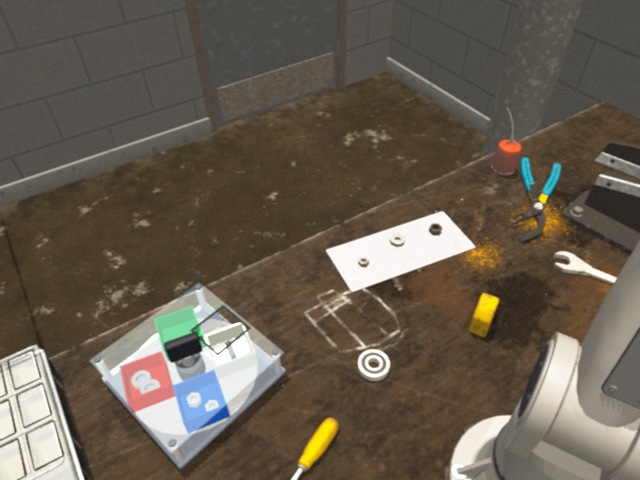

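The top view shows the carousel knob at about (177,262), the window at (212,257), the green bin at (188,228) and the dark nut at (449,253). In the scene view the knob is at (183,347) and the nut at (435,229). Next I'll measure these.

Run:
```python
from h import *
p=vision.camera_params("top"); im=cv2.imread("pics/top0.png"); hsv=cv2.cvtColor(im,cv2.COLOR_BGR2HSV)
def comps(mask,off,z,amin):
    n,l,st,c=cv2.connectedComponentsWithStats(mask.astype(np.uint8))
    for i in range(1,n):
        if st[i,4]>=amin:
            ys,xs=np.where(l==i); r=cv2.minAreaRect(np.c_[xs,ys].astype(np.float32)+off)
            print(st[i,4],c[i]+off,r,onz(p,c[i]+off,z).round(4))
            b=cv2.boxPoints(r); print("   corners",[onz(p,q,z)[:2].round(4).tolist() for q in b])
x0,y0=110,195
g=hsv[y0:330,x0:250]
print("green");comps((abs(g[...,0].astype(int)-70)<20)&(g[...,1]>70),[x0,y0],.054,100)
print("black");comps(g[...,2]<60,[x0,y0],.108,25)
print("nut");comps(hsv[235:272,430:470,2]<110,[430,235],.016,15)
a=cv2.resize(im[195:330,110:260],None,fx=4,fy=4,interpolation=cv2.INTER_CUBIC)
b=cv2.resize(im[232:272,430:470],(200,200),interpolation=cv2.INTER_CUBIC)
c=np.zeros((540,800,3),np.uint8);c[:,:600]=a;c[:200,600:]=b;cv2.imwrite("pics/z.png",c)
```

```text
greenTraceback (most recent call last):
  File "<stdin>", line 12, in <module>
  File "<stdin>", line 7, in comps
cv2.error: OpenCV(4.12.0) /io/opencv/modules/imgproc/src/convhull.cpp:143: error: (-215:Assertion failed) total >= 0 && (depth == CV_32F || depth == CV_32S) in function 'convexHull'
```

```bash
cat > m.py <<'E'
from h import *
p=vision.camera_params("top"); im=cv2.imread("pics/top0.png"); hsv=cv2.cvtColor(im,cv2.COLOR_BGR2HSV)
def comps(mask,off,z,amin):
    n,l,st,c=cv2.connectedComponentsWithStats(mask.astype(np.uint8))
    for i in range(1,n):
        if st[i,4]>=amin:
            ys,xs=np.where(l==i); r=cv2.minAreaRect((np.c_[xs,ys]+off).astype(np.float32))
            print(st[i,4],c[i]+off,r,onz(p,c[i]+off,z).round(4))
            b=cv2.boxPoints(r); print("   corners",[onz(p,q,z)[:2].round(4).tolist() for q in b])
x0,y0=110,195
g=hsv[y0:330,x0:250]
print("green");comps((abs(g[...,0].astype(int)-70)<20)&(g[...,1]>70),[x0,y0],.054,100)
print("black");comps(g[...,2]<60,[x0,y0],.108,25)
print("nut");comps(hsv[235:272,430:470,2]<110,[430,235],.016,15)
a=cv2.resize(im[195:330,110:260],None,fx=4,fy=4,interpolation=cv2.INTER_CUBIC)
b=cv2.resize(im[232:272,430:470],(200,200),interpolation=cv2.INTER_CUBIC)
c=np.zeros((540,800,3),np.uint8);c[:,:600]=a;c[:200,600:]=b;cv2.imwrite("pics/z.png",c)
E
python3 m.py
```

```text
green
702 [188.58974359 228.22934473] ((187.0576934814453, 228.7115478515625), (31.37858009338379, 31.18246841430664), 11.309932708740234) [0.4878 0.3018 0.054 ]
   corners [[0.4606, 0.3411], [0.5239, 0.3325], [0.5129, 0.2686], [0.4499, 0.2776]]
black
nut
```

View pics/z.png

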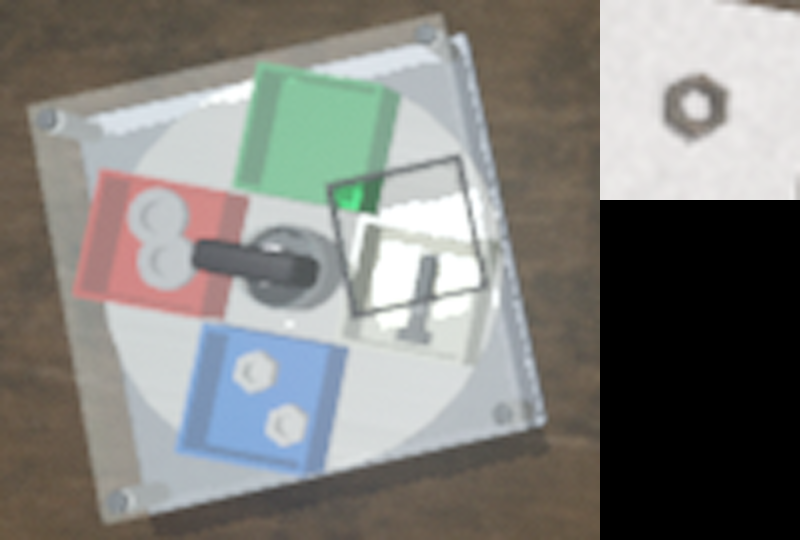

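The crop shows the window's outer corners at zoomed (329,185), (459,156), (484,287) and (356,316). The knob bar runs along zoomed (193,240)–(318,285). The nut is at zoomed (695,106), with two of its flats facing left and right in the image.

Run:
```python
from h import *
p=vision.camera_params("top")
Z=lambda q,z: onz(p,(np.array(q)+.5)/4-.5+[110,195],z)[:2]
W=np.array([Z(q,.064) for q in [(329,185),(459,156),(484,287),(356,316)]]); wc=W.mean(0)
print("win",W.round(4).tolist(),wc)
e=[W[1]-W[0],W[2]-W[3]]; f=[W[2]-W[1],W[3]-W[0]]
print([np.linalg.norm(v) for v in e+f])
aw=[np.arctan2(v[1],v[0]) for v in e]+[np.arctan2(v[1],v[0])+np.pi/2 for v in f]; print("win dir",aw)
a=np.mean(aw); print("axis from window",wc-.068*np.array([np.cos(a),np.sin(a)]))
C=np.array([Z(q,.062) for q in [(28,106),(441,14),(546,424),(106,523)]]);print("cover",C.mean(0),np.arctan2(*(C[1]-C[0])[::-1]))
print("knob top",Z((248,258),.108))
for q,r in [((258,62),(234,187)),((102,170),(73,297)),((205,323),(178,450))]:
    d=Z(q,.054)-Z(r,.054); print("bin",np.arctan2(d[1],d[0]))
L=Z((193,250),.108);print("bar left end",L)
print("nut",onz(p,(448.8,252.9),.016))
s=bot.sense();print(s["position"],s["joints"])
```

```text
win [[0.4613, 0.2905], [0.4778, 0.2257], [0.4123, 0.2099], [0.396, 0.2732]] [0.43685183 0.24985514]
[np.float64(0.06687144313215765), np.float64(0.06541428574340663), np.float64(0.06735166981287764), np.float64(0.06751013345812026)]
win dir [np.float64(-1.3209872653015222), np.float64(-1.3185280012011962), np.float64(-1.3334536821112017), np.float64(-1.311836763750672)]
axis from window [0.42005505 0.315748  ]
cover [0.42075313 0.31352023] -1.3203434706781774
knob top [0.42164622 0.31353179]
bin -0.1281241198979608
bin -0.1564170483946949
bin -0.14813402215517954
bar left end [0.42469016 0.34004635]
nut [ 0.45539476 -0.2386472   0.016     ]
[ 0.22992367 -0.49890689  0.23031955] [ 1.09728618  0.31164291  0.01397301  1.5129255  -0.00438489  1.31918474
 -0.02718318]
```

>>> arm_command(targets=[[8.5, 34.0, -28.4, -2, -0.994], [8.5, 34.0, -28.4, -2, -0.994], [8.5, 34.0, -28.4, -2, -0.994], [8.5, 34.0, -28.4, -2, -0.994], [8.5, 34.0, -28.4, -2, -0.994], [8.5, 34.0, -28.4, -2, -0.994], [8.5, 34.0, -28.4, -2, -0.994], [8.5, 34.0, -28.4, -2, -0.994], [8.5, 34.0, -28.4, -2, -0.994], [8.5, 34.0, -28.4, -2, -0.994], [8.5, 34.0, -28.4, -2, -0.994], [8.5, 34.0, -28.4, -2, -0.994]])

```text
t: 1.1
position: [0.4224, -0.0915, 0.2517]
tool_rot: [0.752, 0.659, 0.002, -0.001]
force: [0.1, 0.3, 0.4]
gripper_width: 0.0846
grasp_force: 0.0
```

>>> arm_command(targets=[[8.5, 40.9, -5.9, 2, 0], [8.5, 40.9, -5.9, 2, 0], [8.5, 40.9, -5.9, 2, 0], [8.5, 40.9, -5.9, 2, 0], [8.5, 40.9, -5.9, 2, 0], [8.5, 40.9, -5.9, 2, 0], [8.5, 40.9, -5.9, 2, 0], [8.5, 40.9, -5.9, 2, 0], [8.5, 40.9, -5.9, 2, 0], [8.5, 40.9, -5.9, 2, 0], [8.5, 40.9, -5.9, 2, 0], [8.5, 40.9, -5.9, 2, 0]])

```text
t: 2.1
position: [0.4192, 0.3162, 0.2303]
tool_rot: [0.754, 0.656, -0.001, -0.001]
force: [0.7, -0.4, -0.4]
gripper_width: 0.085
grasp_force: 0.0
```

Run:
```python
from h import *
s=bot.sense();print(s["position"],s["tool_rot"],s["joints"],s["qvel"].round(3) if hasattr(s["qvel"],'round') else s["qvel"])
p,im=snap("wrist","w1.png"); s=bot.sense();print(s["position"],2*np.arctan2(s["tool_rot"][1],s["tool_rot"][0]))
p=vision.camera_params("wrist")
print("axis@.108",proj(p,[.4208,.3142,.108]),"win",proj(p,[.437,.2498,.064]))
```

```text
[0.41915944 0.31623422 0.23031735] [ 0.75446879  0.65633456 -0.00086725 -0.00101955] [-0.0859859   0.35633688 -0.78484237  1.55652449  0.25394667  1.33655041
 -1.03785132] [ 0.064 -0.033  0.051  0.022  0.021  0.013  0.006]
[0.42042701 0.31382856 0.23038029] 1.4276927675767483
axis@.108 [[323.35534433 227.39645795]] win [[351.93839369 281.3657659 ]]
```

View pics/w1.png

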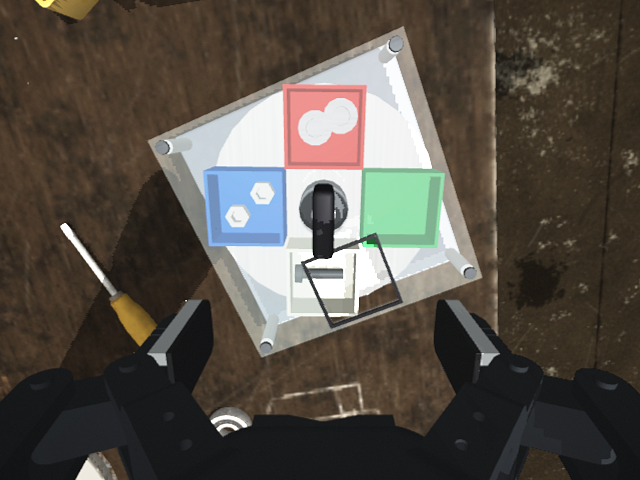

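The wrist view shows the tool centred on the knob at (323,222), with the bar vertical and so square to the fingers. The window centre is at (353,281), which matches the prediction. I'll go down and grip.

>>> arm_command(targets=[[8.5, 0, 0, 4, 0], [8.5, 0, 0, 8, 0], [8.5, 0, 0, 12, 0], [8.5, 0, 0, 15.2, 0], [8.5, 0, 0, 15.2, 0], [8.5, 0, 0, 15.2, 0], [0.8, 0, 0, 15.2, 0], [0.8, 0, 0, 15.2, 0], [0.8, 0, 0, 15.2, 0], [0.8, 0, 0, 15.2, 0], [0.8, 0, 0, 15.2, 0], [0.8, 0, 0, 15.2, 0]])

```text
t: 3.15
position: [0.4184, 0.3148, 0.0804]
tool_rot: [0.756, 0.654, -0.001, -0.001]
force: [-3.7, -0.1, 9.7]
gripper_width: 0.0149
grasp_force: 62.5
```

>>> arm_command(targets=[[0.8, 0, 0, 0, 0.1], [0.8, 0, 0, 0, 0.2], [0.8, 0, 0, 0, 0.3], [0.8, 0, 0, 0, 0.4], [0.8, 0, 0, 0, 0.5], [0.8, 0, 0, 0, 0.6], [0.8, 0, 0, 0, 0.7], [0.8, 0, 0, 0, 0.8], [0.8, 0, 0, 0, 0.9], [0.8, 0, 0, 0, 1.0], [0.8, 0, 0, 0, 1.09], [0.8, 0, 0, 0, 1.18]])

```text
t: 4.15
position: [0.4166, 0.3165, 0.0804]
tool_rot: [0.992, 0.122, -0.002, -0.001]
force: [-8.5, -0.1, 7.7]
gripper_width: 0.0149
grasp_force: 61.9
```

>>> arm_command(targets=[[0.8, 0, 0, 0, 0], [0.8, 0, 0, 0, 0], [8.5, 0, 0, 0, 0], [8.5, 0, 0, 0, 0], [8.5, 0, 0, 0, 0], [8.5, 0, 0, 0, 0], [8.5, 0, 0, 0, 0], [8.5, 0, 0, -4, 0], [8.5, 0, 0, -8, 0], [8.5, 0, 0, -12, 0], [8.5, 0, 0, -16, 0], [8.5, 0, 0, -16, 0]])

```text
t: 5.15
position: [0.4247, 0.3176, 0.2483]
tool_rot: [0.992, 0.122, 0.008, -0.004]
force: [1.2, 1.9, 0.7]
gripper_width: 0.0851
grasp_force: 0.0
```

Run:
```python
from h import *
p,im=snap("wrist","w2.png"); s=bot.sense();print(s["t"],s["position"],s["force"],2*np.arctan2(s["tool_rot"][1],s["tool_rot"][0]))
```

```text
5.2 [0.42341085 0.3162851  0.24451816] [-0.10583773 -0.50648884 -0.69734425] 0.24540222108722154
```

View pics/w2.png

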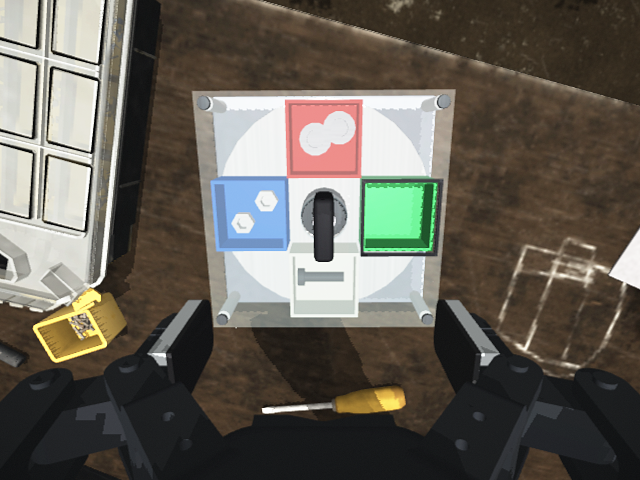

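The green bin is now square in the window at (401,216), with the bin and window edges parallel. Next is the nut.

>>> arm_command(targets=[[8.5, -8.3, 45, 1, 0], [8.5, -8.3, 45, 1, 0], [8.5, -8.3, 45, 1, 0], [8.5, -8.3, 45, 1, 0], [8.5, -8.3, 45, 1, 0], [8.5, -8.3, 45, 1, 0], [8.5, -8.3, 45, 1, 0], [8.5, -8.3, 45, 1, 0], [8.5, -8.3, 45, 1, 0], [8.5, -8.3, 45, 1, 0], [8.5, -8.3, 45, 1, 0], [8.5, -8.3, 45, 1, 0]])

```text
t: 6.2
position: [0.4475, -0.1542, 0.2276]
tool_rot: [0.993, 0.115, -0.002, 0.003]
force: [-0.5, -1.4, -0.0]
gripper_width: 0.0851
grasp_force: 0.0
```

>>> arm_command(targets=[[8.5, -1.8, 9.5, 3, 0], [8.5, -1.8, 9.5, 6, 0], [8.5, -1.8, 9.5, 6, 0], [8.5, -1.8, 9.5, 6, 0], [8.5, -1.8, 9.5, 6, 0], [8.5, -1.8, 9.5, 6, 0]])

```text
t: 6.7
position: [0.4553, -0.2381, 0.1686]
tool_rot: [0.992, 0.123, -0.001, -0.001]
force: [0.3, 0.4, 0.6]
gripper_width: 0.0843
grasp_force: 0.0
```

Run:
```python
from h import *
s=bot.sense();print(s["t"],s["position"],s["tool_rot"],2*np.arctan2(s["tool_rot"][1],s["tool_rot"][0]))
p,im=snap("wrist","w3.png")
u=proj(p,[.4554,-.2386,.016])[0];print(u)
s=bot.sense();print(s["t"],s["position"])
x,y=(u-40).astype(int); x=max(x,0);y=max(y,0)
g=cv2.cvtColor(im[y:y+80,x:x+80],cv2.COLOR_BGR2GRAY)
cs,_=cv2.findContours((g<140).astype(np.uint8),cv2.RETR_EXTERNAL,cv2.CHAIN_APPROX_NONE)
c=max(cs,key=cv2.contourArea)+[x,y]
m=cv2.moments(c);uv=(m["m10"]/m["m00"],m["m01"]/m["m00"]);print(cv2.contourArea(c),uv,onz(p,uv,.0125))
h=np.array([onz(p,q,.0125)[:2] for q in c[:,0].astype(float)]);h-=h.mean(0)
for k in range(0,180,5):
    a=np.radians(k);w=np.ptp(h@[np.cos(a),np.sin(a)]);print(k,round(w*1000,1),end="; ")
cv2.imwrite("pics/w3z.png",cv2.resize(im[y:y+80,x:x+80],(400,400)))
```

```text
6.7 [ 0.45532924 -0.23811505  0.1685503 ] [ 9.92428459e-01  1.22819633e-01 -5.12005435e-04 -9.10652919e-04] 0.2462611957017411
[324.67442581 217.91825418]
6.75 [ 0.45602092 -0.23772022  0.16937878]
746.5 (326.4795713328868, 215.8292029470864) [ 0.45660643 -0.23980952  0.0125    ]
0 28.2; 5 27.8; 10 27.2; 15 26.6; 20 26.2; 25 25.7; 30 26.0; 35 26.5; 40 26.9; 45 27.3; 50 27.5; 55 27.5; 60 27.3; 65 27.0; 70 26.5; 75 25.7; 80 24.9; 85 24.2; 90 24.1; 95 24.6; 100 25.0; 105 25.2; 110 25.8; 115 26.2; 120 26.4; 125 26.4; 130 26.2; 135 26.0; 140 25.5; 145 25.3; 150 25.8; 155 26.7; 160 27.5; 165 28.0; 170 28.2; 175 28.3;
```

View pics/w3.png

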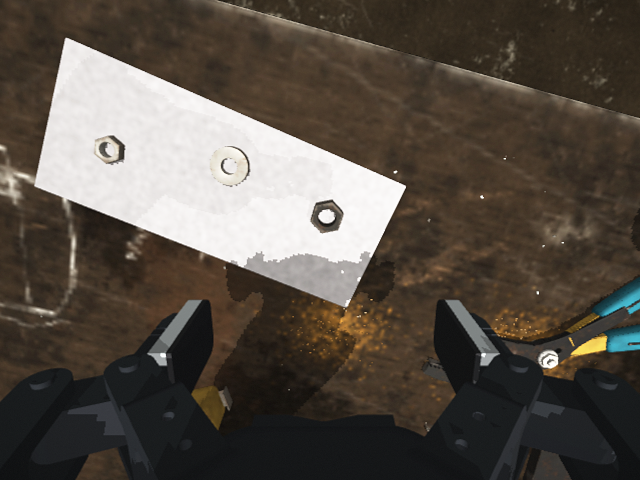

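The wrist view shows the dark nut at (326,216), with the spacer at (229,166) and the pale nut at (109,149). Flats lie across about 87°, so I need a turn of +0.30.

>>> arm_command(targets=[[6.0, 0.1, 0.2, 3, 0.1], [6.0, 0.1, 0.2, 6, 0.2], [6.0, 0.1, 0.2, 9, 0.3], [6.0, 0.1, 0.2, 12, 0.3], [6.0, 0.1, 0.2, 14, 0.3], [6.0, 0.1, 0.2, 15.5, 0.3], [6.0, 0.1, 0.2, 16.1, 0.3], [6.0, 0.1, 0.2, 16.1, 0.3], [6.0, 0.1, 0.2, 16.1, 0.3]])

```text
t: 7.5
position: [0.4582, -0.2404, 0.0094]
tool_rot: [1.0, -0.026, 0.001, 0.0]
force: [-0.4, 0.3, 0.4]
gripper_width: 0.0598
grasp_force: 0.0
```

>>> arm_command(targets=[[1.5, 0, 0, 0, 0], [1.5, 0, 0, 0, 0], [1.5, 0, 0, 0, 0], [1.5, 0, 0, 0, 0], [1.5, 0, 0, 0, 0], [1.5, 0, 0, 0, 0]])

```text
t: 8.0
position: [0.458, -0.2414, 0.0097]
tool_rot: [1.0, -0.027, 0.001, 0.0]
force: [-1.7, -0.4, 6.3]
gripper_width: 0.022
grasp_force: 58.7
```

>>> arm_command(targets=[[1.5, 0, 0, -2, 0], [1.5, 0, 0, -5, 0], [1.5, 0, 0, -9, 0], [1.5, 0, 0, -13, 0], [1.5, 0, 0, -16, 0], [1.5, 0, 0, -16, 0], [1.5, 0, 0, -16, 0]])

```text
t: 8.58
position: [0.4584, -0.2417, 0.1707]
tool_rot: [1.0, -0.027, 0.003, 0.001]
force: [0.2, -0.6, -0.4]
gripper_width: 0.0213
grasp_force: 59.1
```

Run:
```python
from h import *
s=bot.sense();P=s["position"];y=2*np.arctan2(s["tool_rot"][1],s["tool_rot"][0]);print(s["t"],P,y,s["gripper_width"],s["grasp_force"])
p,im=snap("wrist","w4.png")
d=np.array([.437,.2495])-P[:2];print(d@[np.cos(y),np.sin(y)],d@[np.sin(y),-np.cos(y)],"turn",y-.250)
```

```text
8.5833 [ 0.45842437 -0.24174175  0.17074357] -0.054346035026534026 0.02127075495791747 59.072794346138835
-0.04807663898954049 -0.4893527281032207 turn -0.304346035026534
```

View pics/w4.png

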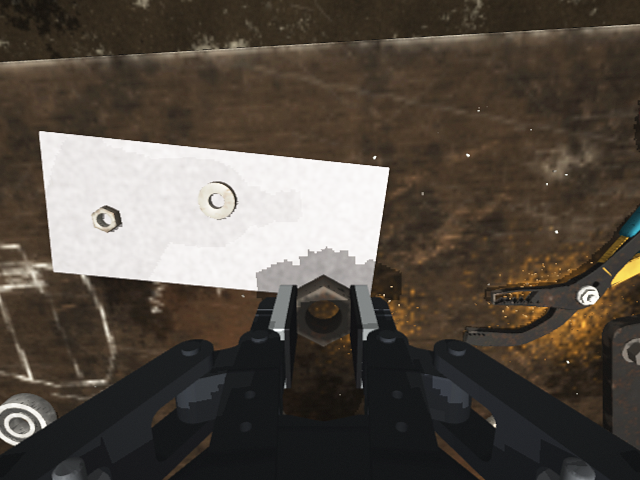

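The nut is held squarely between the pads at (322,312). I'll carry it over and turn so that the fingers open parallel to the knob bar, clear of the knob.

>>> arm_command(targets=[[1.5, -4.3, -44, -2, -1.2], [1.5, -4.3, -44, -2, -1.2], [1.5, -4.3, -44, -2, -1.2], [1.5, -4.3, -44, -2, -1.2], [1.5, -4.3, -44, -2, -1.2], [1.5, -4.3, -44, -2, -1.2], [1.5, -4.3, -44, -2, -1.2], [1.5, -4.3, -44, -2, -1.2], [1.5, -4.3, -44, -2, -1.2], [1.5, -4.3, -44, -2, -1.2], [1.5, -4.3, -44, -2, -1.2], [1.5, -4.3, -44, -2, -1.2]])

```text
t: 9.63
position: [0.4345, 0.2085, 0.1868]
tool_rot: [0.837, 0.547, -0.0, -0.003]
force: [0.4, 0.4, -0.5]
gripper_width: 0.0214
grasp_force: 59.1
```

>>> arm_command(targets=[[1.5, 0, 0, 0, -0.12], [1.5, 0, 0, 0, -0.24], [1.5, 0, 0, 0, -0.36], [1.5, 0, 0, 0, -0.48], [1.5, 0, 0, 0, -0.6], [1.5, 0, 0, 0, -0.67], [1.5, 0, 0, 0, -0.67], [1.5, 0, 0, 0, -0.67], [1.5, 0, 0, 0, -0.67]])

```text
t: 10.38
position: [0.4373, 0.2, 0.1872]
tool_rot: [0.616, 0.788, -0.001, -0.001]
force: [0.9, 0.3, 0.4]
gripper_width: 0.0214
grasp_force: 59.1
```

Run:
```python
from h import *
s=bot.sense();P=s["position"];y=2*np.arctan2(s["tool_rot"][1],s["tool_rot"][0]);print(s["t"],P,y,s["gripper_width"],s["grasp_force"])
d=np.array([.437,.2495])-P[:2];print(d@[np.cos(y),np.sin(y)],d@[np.sin(y),-np.cos(y)],"turn",y-.250-np.pi/2)
p,im=snap("wrist","w5.png")
```

```text
10.3833 [0.43726115 0.19999205 0.18721034] 1.8137030855320782 0.02136932559818504 59.09031192306429
0.048117354704471225 0.011654418264395356 turn -0.007093241262818406
```

View pics/w5.png

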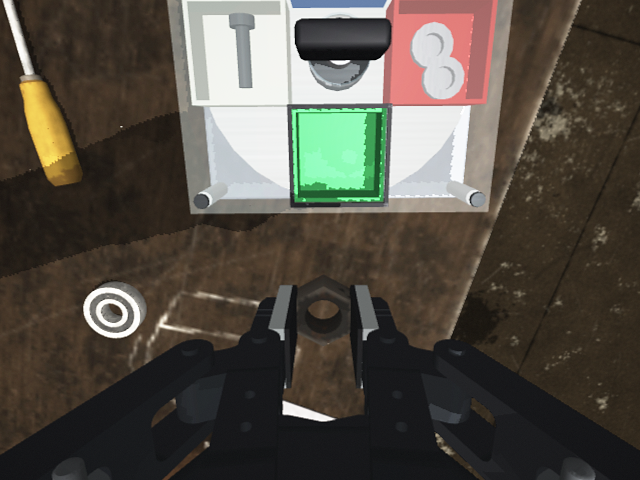

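The wrist view shows the nut still held at (322,305), and the green bin filling the window. The window's outer corners are (290,105), (391,106), (388,205) and (291,207).

Run:
```python
from h import *
p=vision.camera_params("wrist");s=bot.sense();P=s["position"];y=2*np.arctan2(s["tool_rot"][1],s["tool_rot"][0])
w=np.mean([onz(p,q,.064) for q in [(290,105),(391,106),(388,205),(291,207)]],0);print("win",w,"cam",ray(p,(320,240))[0],P)
d=w[:2]-P[:2];print(d@[np.cos(y),np.sin(y)],d@[np.sin(y),-np.cos(y)])
```

```text
win [0.43694029 0.25169549 0.064     ] cam [0.42056388 0.27125499 0.33043289] [0.43741612 0.20022931 0.18753972]
0.05006339444707185 0.011943628864078543
```

>>> arm_command(targets=[[1.5, 2.5, 0.6, 0, 0], [1.5, 4.9, 1.2, 0, 0], [1.5, 4.9, 1.2, 0, 0], [1.5, 4.9, 1.2, 3, 0], [1.5, 4.9, 1.2, 6, 0], [1.5, 4.9, 1.2, 9, 0], [1.5, 4.9, 1.2, 11, 0], [1.5, 4.9, 1.2, 11.8, 0], [1.5, 4.9, 1.2, 11.8, 0], [1.5, 4.9, 1.2, 11.8, 0], [1.5, 4.9, 1.2, 11.8, 0]])

```text
t: 11.35
position: [0.4388, 0.2521, 0.0719]
tool_rot: [0.615, 0.788, 0.002, 0.001]
force: [-0.2, 1.1, 0.2]
gripper_width: 0.0215
grasp_force: 59.1
```

>>> arm_command(targets=[[4.5, 0, 0, 0, 0], [4.5, 0, 0, 0, 0], [4.5, 0, 0, 0, 0], [4.5, 0, 0, 0, 0], [4.5, 0, 0, -4, 0], [4.5, 0, 0, -8, 0], [4.5, 0, 0, -12, 0], [4.5, 0, 0, -14, 0], [4.5, -6, 0, -14, 0], [4.5, -6, 0, -14, 0], [4.5, -6, 0, -14, 0], [4.5, -6, 0, -14, 0]])

```text
t: 12.35
position: [0.4526, 0.1916, 0.2104]
tool_rot: [0.617, 0.787, -0.0, 0.0]
force: [0.7, -0.2, 0.2]
gripper_width: 0.0451
grasp_force: 0.0
```

Run:
```python
from h import *
p,im=snap("wrist","w6.png");s=bot.sense();print(s["t"],s["position"],s["force"])
```

```text
12.4 [0.45192833 0.19321244 0.21036875] [0.6804981  0.02669922 0.44289071]
```

View pics/w6.png

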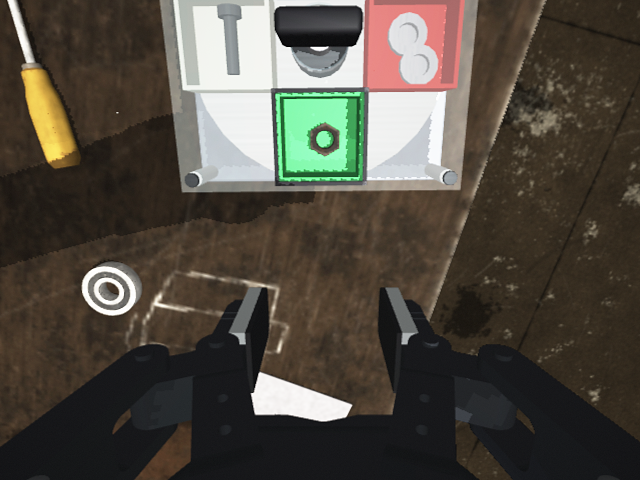

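The nut lies flat in the green bin at (323,139), the bin is square under the window, and the gripper is clear.

```bash
python3 -c "
from workcell import job
print(job.close_job())"
```

```text
the job is handed in; nothing more can be done
None
```

The green bin is square under the window with the big dark nut lying flat in it, and the job was handed in at about 12.4 s with the gripper clear; no verdict came back.

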